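# Set up the camera to film a 3D print

## Task

We want to film the planter that is being printed. Move the glue stick out of the way of the printer's front door and leave it standing upright on the bench, fold the door all the way down, and turn and tilt the camera on its stand so that the planter on the print bed sits right in the middle of its picture. Do not knock the glue stick over, and leave the bottle, the nozzle box, the spool and the finished planter where they are.

Things in the scene. Friction and masses are not known exactly. Their poses are not given: they have to be found in the camera images.
- printer: Compact enclosed 3D printer, grey, fixed. Footprint 250 (its x) by 240 (its y), 235 high, open top. Origin: centre of the underside; the front with the door faces its -x (face at x = -125). Bed 130 x 130, centred, top 78 high. Top front crossbar: top 235 high, x -125 to -109. Behind it the chamber is empty over the bed but for the print; the print head is parked at the back (x > 50).
- door (a joint): Opening of the printer's front door, rad: 0 closed (upright), 1.571 fully down (level), its stop. Hinged along its lower edge, it swings out and down, away from the printer. Stiff hinge: stays at any angle it is left at; takes up to 1 N m to move. Door 228 wide, 8 thick, reaching 185 from the hinge line, then the pull.
- door_hinge (a point): Middle of the door's hinge line, 50 above the bench, 130 in front of the printer's origin (printer x = -130). The hinge line runs along the printer's y.
- door_pull (a point): Finger pull, a black tab in the middle of the door's top edge, in the door's plane: 60 wide, 10 thick, from 185 to 222 from the hinge line; this point is at 207. Axes of the door: z from hinge to pull, x from outer to inner face, y along the hinge. With the door closed it stands above the printer's frame (point 257 above the bench), free in front and behind.
- print: The planter being printed, a small ten-sided flower pot stuck fast on the print bed: 52 wide at the top, 38 at the foot, 44 high. Origin: centre of its underside.
- print_middle (a point): The middle of the planter on the bed, 22 above its underside: the point the camera must look at.
- camera_stand: Fixed table stand of the camera: steel disc 110 across and 13 high, aluminium post 18 thick. Origin: centre of its underside, on the swivel axis. Its x axis is where the camera points when swivel = 0.
- swivel (a joint): Swivel of the camera head about the upright axis of the post, rad, growing counter-clockwise seen from above; range -1.4 to 1.4. Friction joint (0.15 N m), stays where left.
- tilt (a joint): Tilt of the camera about a level axis across it, rad: 0 is level, positive lifts the lens (and lowers the pan handle); range -0.7 to 0.7. Friction joint (0.25 N m), stays where left. The tilt axis crosses the swivel axis 165 above the bench.
- tilt_axis (a point): Where the tilt axis crosses the swivel axis, 165 above the bench. Site axes are those of the camera: x forward along the view, y across to the left, z up.
- lens (a point): Centre of the front of the camera's lens (34 across), 48 ahead of and 45 above the tilt axis in the camera's own axes. Its x axis is the line of sight. The camera body is 36 long, 68 wide, and reaches from 21 to 65 above the tilt axis.
- pan_handle (a point): Middle of the rubber grip of the pan handle: a round bar 18 thick and 90 long that sticks out straight behind the camera on the level of the tilt axis; this point is 120 behind the tilt axis, the grip runs from 75 to 165 behind it. Site axes as for the camera.
- glue_stick: Glue stick, a closed white and grey round stick 30 across and 98 high, standing upright, about 45 g. It stands in the path of the door. Origin: centre of its underside.
- bottle: Closed white bottle, 56 across, 145 high, standing on the bench; bystander. Origin: centre of its underside.
- nozzle_box: Flat grey nozzle box with clear lid, 90 by 60 by 30 high; bystander. Origin: centre of its underside.
- finished_copy: A finished planter of the same shape as the one being printed, 52 wide and 44 high, standing loose on the bench; bystander. Origin: centre of its underside.
- spool: Spool of filament lying flat on the bench, 132 across and 49 high; bystander. Origin: centre of its underside.
Things that resemble listed ones, but are neither listed nor needed, are in the scene too. What is shaped like the glue_stick but orange is not meant. Leave any red look-alike of the camera_stand alone.

How it is judged:
By the outcome, as a careful person would: the job done as asked, in the order asked, and still so for the second after the job is handed in, with the robot touching nothing.
It also fails if it takes over 72 s, if anything falls off the work surface, if the arm or the gripper's body presses on something with over 40 N, if the wrist force passes 120 N, or if a joint passes its speed limit or range.

## Robot

A 7-joint arm with a two-finger parallel gripper is mounted at the origin on the work surface. World frame = base frame: x ahead of the robot, y to its left, z up, the work surface at z = 0. Lengths are in m, angles in rad, forces in N, time in s.
With the tool pointing down it reaches from about 0.4 to 0.85 m from the base axis. Payload 6.9 kg.
Tool frame: the origin (TCP) lies midway between the tips of the shut fingers; the grasp point (between the pads) lies behind it (ctrl.pinch_z is the z of the grasp point in the tool frame, in m); z points along the fingers, y is the line along which they close (so a half turn about z gives the same grasp; the last joint's range is limited). The gripper opens to 85 mm and grips with 20 to 120 N. Pads are 22 mm wide; open, the fingers measure 114 mm over their backs; the gripper's body (76 mm by 85 mm) begins 54 mm behind the grasp point. The pads swing forward as they close: fully open they stand 13 mm farther back than shut.
Start: joints at [-1.079, 0.507, -0.238, 1.5, 0.126, 1.149, -0.155], TCP at [0.235, 0.579, 0.196] pointing down, gripper open.
Joint ranges: [-3.08, 3.08], [-0.24, 2.05], [-1.43, 1.35], [0, 2.5], [-1.52, 4.66], [0.17, 1.96], [-2.89, 2.89]. Speed limits (rad/s): [2.39, 2.39, 3.14, 3.14, 3.14, 3.14, 3.14].

## Interface

Orientations are given as a unit quaternion [w, x, y, z].
In Python, from station import ctrl, get_state, vision, ticket, models gives the robot as it stands. Calls block until the motion is done:
- ctrl.movep(position, orientation): joint-space move of the TCP to a pose.
- ctrl.movel(position, frame=None, max_speed=0.15): straight line of the TCP; frame=None keeps the orientation; max_speed is the mean speed in m/s.
- ctrl.set_joints(angles): joint-space move.
- ctrl.ungrasp() and ctrl.close_gripper(force=None): open the fingers fully, or close them until they stop; force is the grip in N (None keeps the last).
- ctrl.pause(seconds).
- ctrl.ik(position, orientation): joint angles nearest the present ones, or None.
- get_state(): the state.
- vision.grab_frame(name): name is "scene" or "top"; returns (picture, depth): 400x640x3 uint8, blue, green, red; 400x640 float32, m along the optical axis (not along the pixel's ray), 0 where there is no reading.
- vision.camera_info(name): a dict with "mtx" (3x3 intrinsics, pixels), "R" (3x3) and "t" (3): a world point X has camera coordinates R X + t. Camera axes: x right, y down, z forward; pixel columns grow to the right and rows downward; lengths in m; the calibration is good to about 2 mm. A picture is of the moment at which its call begins. camera_info takes no time and is no camera call.
A pose or a line that the arm cannot do raises ctrl.Unreachable and nothing moves.
- ticket.close_job(): hands the job in; it is judged then, once.
Trained networks look in the newest picture that a camera, given by its name, has taken for a name from the list of things; names that differ only in an ending like _2 or _b are one class to them, and where a whole thing is asked for, a point or a joint stands for the part that bears it (a point fixed in the world has none). Each returns a list of dicts, best first, with "p" (0 to 1); they miss things now and then, are a little off and sometimes report something else, mostly with a low value. They report only what shows in the picture. A call takes as long as a camera call. They do not tell look-alikes from the thing itself.
- models.recognise(camera, target): "point" ([column, row] in pixels, amid what is visible of it).
- models.masks_of(camera, target): "mask" (400x640 bool, what is visible of it) and "point" ([column, row] in pixels, amid what is visible of it).
The state is a dict: "time": time; "qpos": joint angles; "qd": joint speeds; "tau": joint torques, N m; "tcp_pos": TCP position; "eef_rot": TCP orientation; "contact_force": force on the tool from outside, world axes, zero at the start; "wrist_torque": the same for the moment, N m; "width": finger opening in m; "gripper_force": force on a finger pad.
Only numpy, scipy, OpenCV 4.12 (cv2) and the standard library are available. Lean on these libraries where they do the work, as an engineer would, in place of code of your own. Each camera call takes 0.05 s, during which the arm holds its last target. There are 200 camera calls.

## Working session

There is one attempt and no reset: what is moved stays moved. The work goes in short steps, each a Python script; the robot and the scene stay as the last script left them, time stands still between calls to the robot, and variables do not carry over. Pictures are saved under pics/ and viewed, at most 10 in all, crops included, and the job is handed in when it is done.

```bash
mkdir -p pics; ls
cat > h.py <<'E'
import numpy as np, cv2
from station import ctrl, get_state, vision, ticket, models
def pts(cam, depth, mask):
    c=vision.camera_info(cam); K=np.array(c["mtx"]);R=np.array(c["R"]);t=np.array(c["t"])
    v,u=np.nonzero(mask&(depth>0)); z=depth[v,u]
    P=np.stack([(u-K[0,2])*z/K[0,0],(v-K[1,2])*z/K[1,1],z],1)
    return (P-t)@R
def proj(cam,X):
    c=vision.camera_info(cam); p=np.array(c["mtx"])@(np.array(c["R"])@np.array(X)+np.array(c["t"])); return p[:2]/p[2]
E
python3 - <<'E'
from h import *
for cam in("scene","top"):
    im,d=vision.grab_frame(cam); cv2.imwrite(f"pics/{cam}0.png",im); np.save(f"{cam}0.npy",d)
    c=vision.camera_info(cam); print(cam,np.round(-np.array(c["R"]).T@np.array(c["t"]),3),np.round(np.array(c["R"])[2],3),np.array(c["mtx"])[0,0])
    for n in("printer","door_pull","print","camera_stand","pan_handle","lens","glue_stick","bottle","nozzle_box","finished_copy","spool"):
        for r in models.masks_of(cam,n):
            m=np.array(r["mask"]); P=pts(cam,d,m)
            if len(P)==0: print(n,"nodepth");continue
            print(n,round(r["p"],2),np.round(r["point"]),m.sum(),np.round(np.percentile(P,[3,50,97],axis=0),3).tolist())
print(get_state()["time"],ctrl.pinch_z,get_state()["eef_rot"])
E
```

```text
pics
scene [ 1.196 -0.015  0.883] [-0.661  0.079 -0.746] 400.82670794826095
printer 0.29 [382. 178.] 1436 [[0.349, 0.176, -0.001], [0.539, 0.22, 0.195], [0.564, 0.37, 0.232]]
door_pull 0.78 [238. 198.] 507 [[0.418, -0.157, 0.054], [0.566, -0.126, 0.226], [0.624, -0.118, 0.27]]
print 0.65 [188. 207.] 85 [[0.469, -0.287, 0.077], [0.514, -0.258, 0.122], [0.622, -0.227, 0.235]]
camera_stand 0.65 [375. 195.] 2405 [[0.486, 0.174, 0.005], [0.539, 0.217, 0.139], [0.575, 0.347, 0.23]]
camera_stand 0.58 [386. 130.] 1044 [[0.304, 0.236, 0.087], [0.339, 0.277, 0.189], [0.364, 0.425, 0.232]]
pan_handle 0.82 [391. 130.] 830 [[0.302, 0.234, 0.162], [0.333, 0.281, 0.209], [0.361, 0.433, 0.232]]
pan_handle 0.81 [384. 176.] 1056 [[0.485, 0.176, 0.161], [0.539, 0.22, 0.214], [0.563, 0.36, 0.232]]
pan_handle 0.25 [238. 198.] 534 [[0.411, -0.158, 0.052], [0.557, -0.127, 0.23], [0.624, -0.118, 0.27]]
lens 0.88 [391. 131.] 808 [[0.304, 0.236, 0.162], [0.335, 0.281, 0.209], [0.361, 0.434, 0.232]]
glue_stick 0.55 [283. 267.] 327 [[0.664, -0.049, 0.009], [0.682, -0.036, 0.07], [0.686, -0.024, 0.099]]
glue_sti
[... 2169 characters left out ...]
, 0.147]]
bottle 0.25 [428. 205.] 288 [[0.506, -0.275, 0.115], [0.525, -0.253, 0.123], [0.547, -0.23, 0.127]]
nozzle_box 0.97 [260. 134.] 614 [[0.685, 0.187, 0.024], [0.728, 0.22, 0.03], [0.769, 0.252, 0.034]]
nozzle_box 0.71 [388. 212.] 651 [[0.401, -0.163, 0.05], [0.503, -0.131, 0.231], [0.612, -0.117, 0.272]]
finished_copy 0.63 [321. 130.] 248 [[0.718, 0.018, 0.015], [0.741, 0.04, 0.044], [0.765, 0.064, 0.048]]
finished_copy 0.3 [256. 207.] 1545 [[0.476, 0.174, 0.007], [0.516, 0.214, 0.172], [0.569, 0.361, 0.233]]
spool 0.92 [385. 120.] 1717 [[0.724, -0.202, 0.003], [0.78, -0.144, 0.048], [0.841, -0.087, 0.052]]
1.2 -0.0187 [ 5.67403230e-06  1.91711103e-01  9.81451401e-01 -2.46927011e-05]
```

View pics/scene0.png

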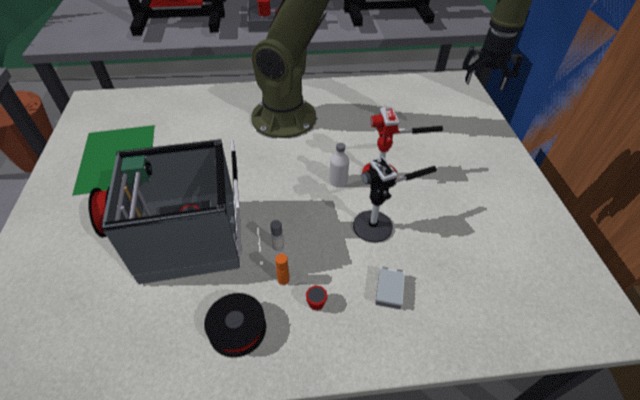

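View pics/top0.png

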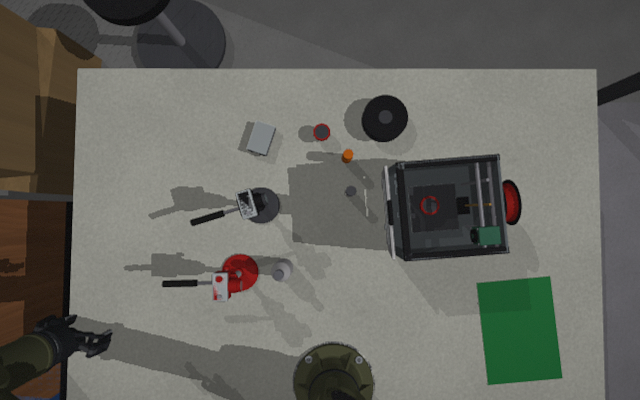

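The pictures agree on the layout:

- **Printer:** on the right, its door facing world +y. The pull is at top (388,214).
- **Glue stick:** the real grey one is at scene (276,236) and top (350,191). The orange look-alike is at scene (283,267).
- **Camera stand:** the real dark one has its disc at scene (373,227) and top (265,205). The red one is nearer the base.

Next I fit the geometry.

```bash
cat >> h.py <<'E'
def cloud(tag):
    out={}
    for cam in("scene","top"):
        d=np.load(f"{cam}{tag}.npy"); out[cam]=pts(cam,d,d>0)
    return out
def box(P,lo,hi): return P[np.all((P>=lo)&(P<=hi),1)]
def circ(P):
    A=np.c_[2*P[:,:2],np.ones(len(P))]; s=np.linalg.lstsq(A,(P[:,:2]**2).sum(1),rcond=None)[0]
    return s[0],s[1],np.sqrt(s[2]+s[0]**2+s[1]**2)
def line(P):
    m=P.mean(0); v=np.linalg.svd(P-m,full_matrices=False)[2][0]; return m,v
def handle(P,ax,lo=(.38,.16,.1),hi=(.62,.45,.3)):
    Q=box(P,lo,hi); r=np.hypot(Q[:,0]-ax[0],Q[:,1]-ax[1]); Q=Q[(r>.08)&(r<.162)]
    return Q
E
python3 - <<'E'
from h import *
C=cloud(0)
for cam,P in C.items():
    print("==",cam)
    Q=box(P,(.36,-.5,.229),(.7,-.08,.243)); r=cv2.minAreaRect((Q[:,:2]*1000).astype(np.float32)); print("frame top",len(Q),r, cv2.boxPoints(r).round(0).tolist())
    Q=box(P,(.36,-.2,.25),(.7,-.05,.29)); r=cv2.minAreaRect((Q[:,:2]*1000).astype(np.float32)); print("pull",len(Q),Q.max(0),Q.mean(0),r)
    Q=box(P,(.46,-.32,.117),(.60,-.18,.135)); r=cv2.minEnclosingCircle((Q[:,:2]*1000).astype(np.float32)); print("print",len(Q),r,np.median(Q[:,2]))
    Q=box(P,(.45,.12,.009),(.62,.29,.018)); r=cv2.minEnclosingCircle((Q[:,:2]*1000).astype(np.float32)); print("disc",len(Q),r,np.median(Q[:,2]))
    Q=box(P,(.54,-.08,.05),(.61,-.01,.12)); print("glue",len(Q),np.percentile(Q,[2,50,98],axis=0).round(3).tolist()); T=Q[Q[:,2]>.092]; 
    if len(T): print(" gluetop",cv2.minEnclosingCircle((T[:,:2]*1000).astype(np.float32)),np.median(T[:,2]))
    T=Q[Q[:,2]<.09]
    if cam=="scene" and len(T)>5: print(" side circ",circ(T))
    Q=handle(P,(.53,.2)); print("handle",len(Q),line(Q), Q.min(0),Q.max(0))
    Q=box(P,(.46,.15,.215),(.6,.27,.24)); r=cv2.minAreaRect((Q[:,:2]*1000).astype(np.float32)); print("camtop",len(Q),r,np.median(Q[:,2]))
    Q=box(P,(.5,.17,.03),(.57,.25,.12)); print("post",len(Q),np.percentile(Q,[3,50,97],axis=0).round(3).tolist() if len(Q) else 0)
E
```

```text
== scene
frame top 2730 ((520.7509765625, -263.06353759765625), (243.75994873046875, 282.1878967285156), 4.614484786987305) [[388.0, -132.0], [411.0, -414.0], [654.0, -394.0], [631.0, -113.0]]
pull 106 [ 0.54091074 -0.11851412  0.27235392] [ 0.51673103 -0.12418577  0.26656723] ((509.79656982421875, -125.26887512207031), (62.341800689697266, 11.434673309326172), 2.8490724563598633)
print 79 ((518.9125366210938, -256.8437805175781), 23.105472564697266) 0.12207142786547445
disc 701 ((530.0568237304688, 219.93487548828125), 54.50162887573242) 0.011750353070236053
glue 210 [[0.557, -0.059, 0.053], [0.577, -0.045, 0.089], [0.583, -0.031, 0.099]]
 gluetop ((568.96728515625, -44.876949310302734), 14.974556922912598) 0.09681947961644298
 side circ (np.float64(0.5687957922339666), np.float64(-0.04512586669144719), np.float64(0.013571091644479972))
handle 192 (array([0.500242  , 0.31894063, 0.1678537 ]), array([ 0.2845379 , -0.95852731, -0.01623519])) [0.47763528 0.27812903 0.15541758] [0.51515972 0.35728556 0.1744463 ]
camtop 536 ((533.765869140625, 205.67344665527344), (68.1357192993164, 67.4
[... 550 characters left out ...]
.72862243652344), 26.070167541503906) 0.12273002001565829
disc 475 ((525.1231689453125, 221.18267822265625), 54.62562942504883) 0.012508767754200156
glue 95 [[0.552, -0.055, 0.058], [0.565, -0.041, 0.097], [0.577, -0.03, 0.102]]
 gluetop ((565.9429931640625, -43.08390808105469), 14.167263984680176) 0.09760552430932952
handle 196 (array([0.49411663, 0.31838138, 0.170226  ]), array([-0.30353688,  0.9526156 ,  0.01971991])) [0.47689449 0.27683651 0.16086232] [0.51106998 0.3553003  0.17577273]
camtop 598 ((529.5838623046875, 207.2418670654297), (68.21588134765625, 67.48797607421875), 18.252059936523438) 0.22929008867523848
post 1 [[0.521, 0.21, 0.033], [0.521, 0.21, 0.033], [0.521, 0.21, 0.033]]
```

```bash
cat >> h.py <<'E'
from scipy.spatial.transform import Rotation as Rn
def quat(M):
    q=Rn.from_matrix(M).as_quat(); return [q[3],q[0],q[1],q[2]]
def down(yx,yy):
    y=np.array([yx,yy,0.])/np.hypot(yx,yy); z=np.array([0,0,-1.]); return quat(np.stack([np.cross(y,z),y,z],1))
def st(msg=""):
    s=get_state(); print(msg,round(s["time"],2),np.round(s["tcp_pos"],4),"F",np.round(s["contact_force"],1),"w",round(s["width"],4),"gf",np.round(s["gripper_force"],1))
E
python3 - <<'E'
from h import *
q=down(1,1); g=(.5675,-.044); p=(.637,.12)
st()
ctrl.movel([.235,.579,.38],max_speed=.3)
ctrl.movep([*g,.30],q); st("above")
ctrl.movel([*g,.13],max_speed=.3)
ctrl.movel([*g,.042],max_speed=.15); st("at")
ctrl.close_gripper(force=25); st("closed")
ctrl.movel([*g,.075],max_speed=.12)
ctrl.movel([*p,.075],max_speed=.2); st("over")
ctrl.movel([*p,.0425],max_speed=.06); st("down")
ctrl.ungrasp(); ctrl.pause(.2); st("open")
ctrl.movel([*p,.2],max_speed=.25)
for cam in("scene","top"):
    im,d=vision.grab_frame(cam); cv2.imwrite(f"pics/{cam}1.png",im); np.save(f"{cam}1.npy",d)
    Q=box(pts(cam,d,d>0),(.60,.08,.05),(.68,.16,.115)); print(cam,len(Q),np.percentile(Q,[2,50,98],axis=0).round(3).tolist() if len(Q) else 0)
E
```

```text
1.2 [0.2352 0.579  0.1962] F [0.4 0.6 0.1] w 0.085 gf 0.0
above 4.48 [ 0.5677 -0.0426  0.3   ] F [-0.   1.1 -0.8] w 0.0855 gf 0.0
at 5.93 [ 0.5686 -0.0442  0.0433] F [-0.2  0.3  0.1] w 0.0853 gf 0.0
closed 6.49 [ 0.5678 -0.0442  0.0425] F [-0.7  0.   5. ] w 0.0279 gf 25.0
over 7.96 [0.6366 0.1181 0.0748] F [-0.7 -0.3  1.1] w 0.0279 gf 24.7
down 8.65 [0.6366 0.1196 0.0422] F [-1.5 -0.6  4.4] w 0.0283 gf 25.5
open 9.44 [0.637  0.12   0.0425] F [-0.1  0.5  0.3] w 0.0853 gf 0.0
scene 220 [[0.626, 0.104, 0.051], [0.645, 0.116, 0.089], [0.651, 0.131, 0.099]]
top 0 0
```

```bash
cat > door.py <<'E'
from h import *
h=np.array([.9965,.083,0]); o=np.array([-.083,.9965,0]); hinge=np.array([.5085,-.124,.05]); r=.197
q=down(*h[:2])
def tip(th,gap=0): 
    s=r*np.sin(th)-(.005+gap)*np.cos(th); z=r*np.cos(th)+(.005+gap)*np.sin(th)
    return hinge+o*(s-.011)+np.array([0,0,z])
E
python3 - <<'E'
from door import *
P=get_state()["tcp_pos"]
ctrl.movel([P[0],P[1],.36],max_speed=.3); ctrl.close_gripper(force=40)
a=tip(0,.006)
ctrl.movep([a[0],a[1],.36],q); st("above")
ctrl.movel(list(a),max_speed=.15); st("behind pull")
for th in np.radians(np.arange(8,89,8)):
    ctrl.movel(list(tip(th)),max_speed=.12); st(round(np.degrees(th)))
    if np.linalg.norm(get_state()["contact_force"])>45: print("STOP"); break
E
```

```text
above 12.91 [ 0.5115 -0.144   0.3597] F [ 0.6 -0.  -0.8] w 0.0001 gf 0.0
behind pull 13.81 [ 0.511  -0.1459  0.2477] F [0.1 0.2 0.3] w 0.0001 gf 0.0
8 14.23 [ 0.5079 -0.1127  0.2464] F [ 0.5 -0.4 -0.1] w -0.0 gf 0.0
16 14.61 [ 0.5054 -0.0861  0.2409] F [ 0.2  0.1 -0.4] w -0.0004 gf 0.0
24 14.98 [ 0.5032 -0.0601  0.2321] F [-0.3 -0.4  0.3] w 0.0002 gf 0.0
32 15.36 [ 0.5011 -0.0354  0.2198] F [ 0.5 -0.8 -0.8] w -0.0001 gf 0.0
40 15.73 [ 0.4991 -0.0127  0.204 ] F [-0.5 -0.9 -0.7] w -0.0 gf 0.0
48 16.11 [0.4975 0.0072 0.1856] F [ 0.3 -0.1 -0.5] w 0.0001 gf 0.0
56 16.48 [0.4961 0.0245 0.1645] F [ 0.7 -0.1 -0.2] w -0.0002 gf 0.0
64 16.86 [0.495  0.0387 0.1412] F [-0.1 -0.3  0.7] w 0.0001 gf 0.0
72 17.23 [0.4941 0.0497 0.116 ] F [ 1.  -0.7  0.6] w -0.0002 gf 0.0
80 17.61 [0.4935 0.0571 0.0895] F [ 0.7 -0.4  0.6] w 0.0003 gf 0.0
88 17.98 [0.4933 0.0607 0.0624] F [ 0.   0.1 -0.3] w -0.0 gf 0.0
```

Run:
```python
from h import *
im,d=vision.grab_frame("scene"); cv2.imwrite("pics/s2.png",cv2.resize(im[90:310,60:440],None,fx=2,fy=2)); np.save("scene2.npy",d)
```

```text
(no output)
```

View pics/s2.png

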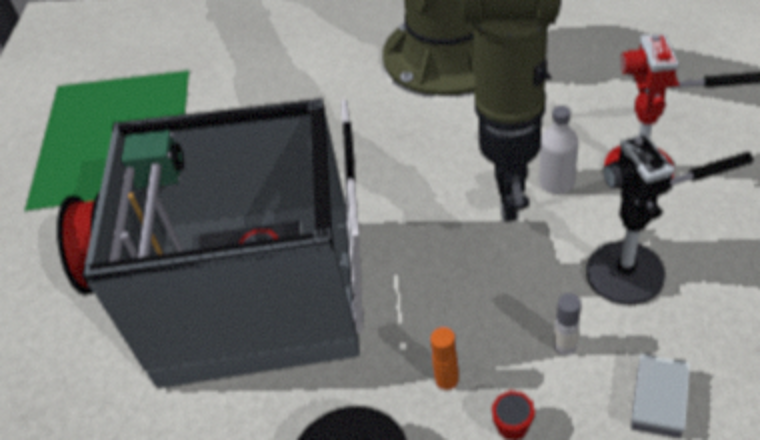

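The picture shows the door still upright, with its pull at crop (348,150), and the finger tip at crop (512,215). The sweep missed the pull, so I'll check the numbers.

```bash
python3 - <<'E'
from h import *
for tag in (0,2):
    d=np.load(f"scene{tag}.npy"); P=pts("scene",d,d>0)
    for lo,hi in((.05,.1),(.1,.15),(.15,.2),(.2,.235),(.235,.25),(.25,.29)):
        Q=box(P,(.38,-.135,lo),(.66,-.0,hi)); print(tag,lo,len(Q),np.percentile(Q,[2,50,98],axis=0).round(3).tolist() if len(Q) else 0)
    print()
print(proj("scene",get_state()["tcp_pos"]), proj("scene",[.511,-.146,.248]))
E
python3 - <<'E'
import cv2
im=cv2.imread("pics/scene0.png"); im2=cv2.imread("pics/top0.png")
import numpy as np
a=cv2.resize(im[130:290,190:270],None,fx=3.7,fy=3.7); b=cv2.resize(im2[145:270,375:460],None,fx=4.7,fy=4.7)[:592]
b=cv2.resize(b,(400,592)); a=cv2.resize(a,(296,592)); cv2.imwrite("pics/c3.png",np.hstack([a,b]))
E
```

```text
0 0.05 225 [[0.557, -0.134, 0.053], [0.578, -0.045, 0.09], [0.657, -0.031, 0.099]]
0 0.1 47 [[0.614, -0.135, 0.101], [0.622, -0.13, 0.128], [0.625, -0.118, 0.149]]
0 0.15 51 [[0.609, -0.132, 0.151], [0.622, -0.126, 0.174], [0.625, -0.121, 0.198]]
0 0.2 160 [[0.413, -0.134, 0.202], [0.59, -0.122, 0.232], [0.623, -0.116, 0.235]]
0 0.235 29 [[0.525, -0.131, 0.235], [0.538, -0.125, 0.242], [0.597, -0.12, 0.25]]
0 0.25 106 [[0.483, -0.131, 0.251], [0.52, -0.124, 0.269], [0.54, -0.119, 0.271]]

2 0.05 19 [[0.621, -0.135, 0.074], [0.624, -0.131, 0.095], [0.66, -0.032, 0.1]]
2 0.1 46 [[0.62, -0.135, 0.101], [0.623, -0.13, 0.129], [0.625, -0.125, 0.148]]
2 0.15 50 [[0.609, -0.132, 0.151], [0.623, -0.126, 0.174], [0.624, -0.121, 0.199]]
2 0.2 164 [[0.413, -0.134, 0.202], [0.591, -0.122, 0.232], [0.623, -0.116, 0.235]]
2 0.235 28 [[0.524, -0.131, 0.235], [0.538, -0.124, 0.242], [0.608, -0.118, 0.249]]
2 0.25 105 [[0.481, -0.131, 0.251], [0.519, -0.124, 0.269], [0.539, -0.119, 0.272]]

[314.41750225 207.40981299] [225.5025009  167.31356164]
```

View pics/c3.png

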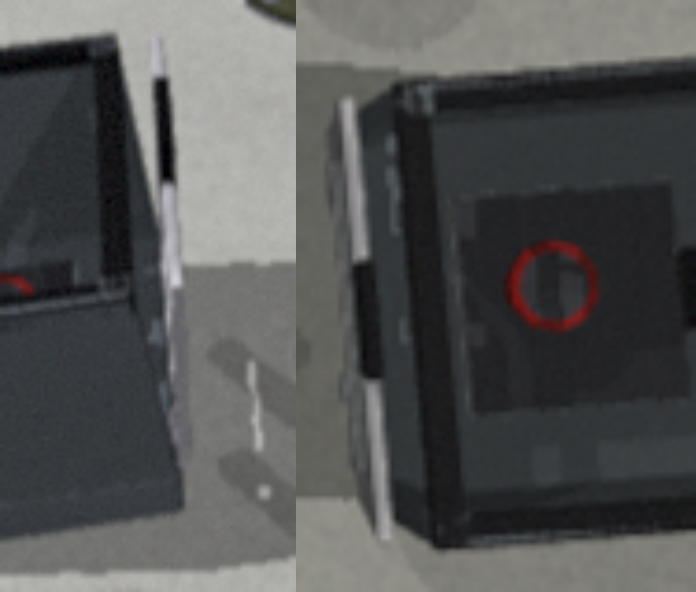

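The door turns out to be ajar: in the top crop there's a gap of about 20 mm between the door's top edge and the crossbar. In the scene picture the finger tip also appears about 10 px above where the TCP projects, so I'll check the real tip height.

Run:
```python
from h import *
d=np.load("scene2.npy"); P=pts("scene",d,d>0)
t=get_state()["tcp_pos"]
Q=box(P,(t[0]-.06,t[1]-.06,.02),(t[0]+.06,t[1]+.06,.25))
for lo in np.arange(.02,.24,.01):
    S=Q[(Q[:,2]>=lo)&(Q[:,2]<lo+.01)]
    if len(S): print(round(lo,2),len(S),S.min(0).round(3)[:2],S.max(0).round(3)[:2])
C=cloud(0)["top"]
# frame edges vs door in top view at several x
for x in (.43,.47,.57,.60):
    S=C[(abs(C[:,0]-x)<.006)&(C[:,2]>.215)&(C[:,1]>-.2)&(C[:,1]<-.09)]; S=S[np.argsort(S[:,1])]; print(x,S[:,1:].round(3).tolist())
```

```text
0.09 4 [0.5   0.054] [0.502 0.069]
0.1 17 [0.489 0.049] [0.507 0.072]
0.11 21 [0.49  0.049] [0.509 0.072]
0.12 10 [0.492 0.049] [0.509 0.068]
0.14 16 [0.499 0.048] [0.526 0.071]
0.15 13 [0.507 0.049] [0.537 0.076]
0.16 31 [0.482 0.043] [0.544 0.078]
0.17 23 [0.482 0.043] [0.551 0.078]
0.18 46 [0.488 0.043] [0.553 0.08 ]
0.19 64 [0.51  0.043] [0.553 0.08 ]
0.2 55 [0.506 0.043] [0.54 0.08]
0.21 33 [0.519 0.052] [0.538 0.072]
0.22 48 [0.504 0.027] [0.534 0.096]
0.23 93 [0.495 0.023] [0.534 0.096]
0.43 [[-0.174, 0.233], [-0.174, 0.234], [-0.174, 0.234], [-0.174, 0.234], [-0.173, 0.238], [-0.172, 0.234], [-0.171, 0.236], [-0.171, 0.237], [-0.171, 0.237], [-0.171, 0.237], [-0.169, 0.234], [-0.169, 0.236], [-0.169, 0.236], [-0.169, 0.237], [-0.169, 0.237], [-0.167, 0.232], [-0.167, 0.234], [-0.167, 0.235], [-0.167, 0.235], [-0.167, 0.236], [-0.165, 0.233], [-0.165, 0.234], [-0.165, 0.234], [-0.165, 0.234], [-0.164, 0.235], [-0.163, 0.232], [-0.162, 0.234], [-0.162, 0.236], [-0.162, 0.236], [-0.162, 0.237], [-0.16, 0.221], [-0.16, 0.233], [-0.16, 0.234], [-0.16, 0.223], [-0.16, 0.224], [-0.1
[... 2648 characters left out ...]
0.237], [-0.151, 0.232], [-0.151, 0.233], [-0.151, 0.235], [-0.151, 0.236], [-0.15, 0.238], [-0.148, 0.234], [-0.148, 0.235], [-0.148, 0.236], [-0.148, 0.236], [-0.148, 0.237], [-0.146, 0.234], [-0.146, 0.234], [-0.145, 0.237], [-0.145, 0.237], [-0.145, 0.238], [-0.145, 0.227], [-0.145, 0.228], [-0.144, 0.229], [-0.144, 0.23], [-0.144, 0.233], [-0.122, 0.233], [-0.122, 0.235], [-0.122, 0.235], [-0.122, 0.235], [-0.122, 0.235], [-0.12, 0.233], [-0.119, 0.234], [-0.119, 0.234], [-0.119, 0.235], [-0.119, 0.235], [-0.117, 0.231], [-0.117, 0.233], [-0.117, 0.233], [-0.117, 0.218], [-0.117, 0.234], [-0.117, 0.235], [-0.116, 0.224], [-0.115, 0.23], [-0.115, 0.231], [-0.115, 0.231], [-0.115, 0.232]]
```

Run:
```python
from h import *
im,d=vision.grab_frame("scene"); im2,d2=vision.grab_frame("top")
s=get_state(); st(); print(ctrl.pinch_z, s["eef_rot"], np.round(s["qpos"],3))
for cam,i in(("scene",im),("top",im2)):
    u=proj(cam,s["tcp_pos"]).astype(int); print(cam,u); cv2.circle(i,tuple(int(x) for x in u),1,(0,255,255),-1)
    c=i[max(0,u[1]-70):u[1]+30,u[0]-40:u[0]+40]; globals()[cam]=cv2.resize(c,(400,500),interpolation=cv2.INTER_CUBIC)
cv2.imwrite("pics/c4.png",np.hstack([scene,top]))
```

```text
18.13 [0.4938 0.0608 0.0628] F [-0.1 -0.5  0.2] w -0.0003 gf 0.0
-0.0187 [4.86514442e-04 6.77241284e-01 7.35760620e-01 5.61805366e-04] [-0.427  0.499  0.374  2.014 -0.283  0.676  0.21 ]
scene [314 207]
top [313 215]
```

View pics/c4.png

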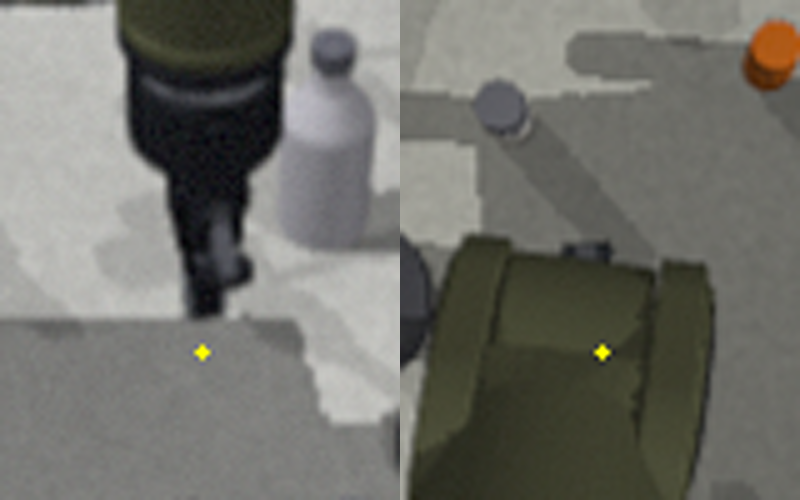

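The real fingertips are about 31 mm short of the reported TCP: tip at crop (205,318), TCP marker at (202,352). I'll correct for that tool-length error, and for the door starting about 0.115 rad open.

```bash
sed -i 's/hinge=.*; r=.197/hinge=np.array([.5104,-.147,.05]); r=.197; DZ=.031/; s/np.array(\[0,0,z\])/np.array([0,0,z-DZ])/' door.py
python3 - <<'E'
from door import *
P=get_state()["tcp_pos"]
ctrl.movel([P[0],P[1],.33],max_speed=.35)
a=tip(.115,.007); print(a)
ctrl.movel([a[0],a[1],.33],max_speed=.3)
ctrl.movel(list(a),max_speed=.15); st("behind pull")
for th in np.radians([14,22,30,38,46,54,62,70,78,85]):
    ctrl.movel(list(tip(th)),max_speed=.13); st(round(np.degrees(th)))
    if np.linalg.norm(get_state()["contact_force"])>45: print("STOP"); break
    if th<.3 and np.linalg.norm(get_state()["contact_force"])<2: print("no contact?")
E
```

```text
[ 0.5104262  -0.14731454  0.21607573]
behind pull 20.81 [ 0.511  -0.1471  0.2169] F [-0.3  0.2 -0.6] w -0.0001 gf 0.0
14 21.21 [ 0.5081 -0.1151  0.2119] F [-0.   0.   0.5] w -0.0 gf 0.0
no contact?
22 21.57 [ 0.5056 -0.0892  0.2036] F [-0.5 -0.1  0. ] w -0.0002 gf 0.0
30 21.93 [ 0.5034 -0.0641  0.1921] F [ 0.3 -0.6 -0.5] w 0.0003 gf 0.0
38 22.28 [ 0.5014 -0.0408  0.1772] F [-0.3  0.4  0.9] w -0.0 gf 0.0
46 22.64 [ 0.4997 -0.0204  0.1595] F [-0.5 -1.  -0.4] w -0.0 gf 0.0
54 23.0 [ 0.4982 -0.0024  0.139 ] F [ 0.2 -1.2  0.2] w 0.0003 gf 0.0
62 23.36 [0.497  0.0126 0.1162] F [0.4 0.1 0.2] w 0.0001 gf 0.0
70 23.72 [0.4961 0.0243 0.0915] F [ 0.3 -0.2  0.5] w 0.0001 gf 0.0
78 24.07 [0.4954 0.0326 0.0652] F [-0.  -0.9  0. ] w 0.0001 gf 0.0
85 24.41 [0.495  0.0368 0.0416] F [ 0.1 -0.3 -0.3] w 0.0002 gf 0.0
```

Run:
```python
from h import *
im,d=vision.grab_frame("scene"); np.save("scene3.npy",d); s=get_state(); t=s["tcp_pos"]; P=pts("scene",d,d>0)
for lo,hi in((.15,.2),(.235,.25),(.25,.29)):
    Q=box(P,(.38,-.135,lo),(.66,-.0,hi)); print(lo,len(Q),np.percentile(Q,[2,50,98],axis=0).round(3).tolist() if len(Q) else 0)
Q=box(P,(t[0]-.06,t[1]-.06,.012),(t[0]+.06,t[1]+.06,.25))
for lo in np.arange(.01,.14,.01):
    S=Q[(Q[:,2]>=lo)&(Q[:,2]<lo+.01)]
    if len(S): print(round(lo,2),len(S),S.min(0).round(3)[:2],S.max(0).round(3)[:2])
st(); cv2.imwrite("pics/s5.png",cv2.resize(im[100:300,170:370],None,fx=3,fy=3))
```

```text
0.15 0 0
0.235 4 [[0.5, -0.001, 0.238], [0.501, -0.0, 0.244], [0.503, -0.0, 0.247]]
0.25 21 [[0.489, -0.004, 0.266], [0.505, -0.002, 0.283], [0.513, -0.0, 0.288]]
0.06 544 [ 0.436 -0.023] [0.555 0.065]
0.07 327 [ 0.436 -0.008] [0.555 0.073]
0.08 19 [0.491 0.025] [0.51  0.048]
0.09 20 [0.491 0.025] [0.51  0.048]
0.1 8 [0.495 0.025] [0.513 0.042]
0.12 11 [0.501 0.025] [0.529 0.038]
0.13 11 [0.508 0.025] [0.536 0.053]
 24.46 [0.4954 0.0367 0.0419] F [-0.4 -0.1  0.6] w 0.0003 gf 0.0
```

View pics/s5.png

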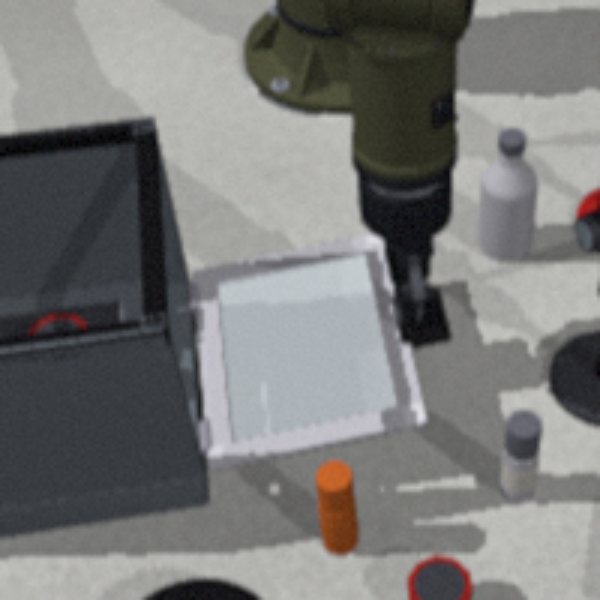

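The door did follow the finger and is now nearly level, with the pull at crop (425,315). I'll press it down to its stop.

Run:
```python
from door import *
b=tip(np.pi/2); b=np.array([b[0],b[1],.036])
for z in np.arange(.036,.003,-.002):
    ctrl.movel([b[0],b[1],z],max_speed=.04); f=get_state()["contact_force"]
    if f[2]>14: break
st("stop"); print(z)
ctrl.pause(.2); st()
ctrl.movel([b[0],b[1],.36],max_speed=.35)
for cam in("scene","top"):
    im,d=vision.grab_frame(cam); np.save(f"{cam}4.npy",d); P=pts(cam,d,d>0)
    Q=box(P,(.41,-.13,.03),(.62,.09,.11)); s=(Q[:,:2]-[.5104,-.147])@np.array([-.083,.9965])
    for lo,hi in((.02,.18),(.188,.22)):
        k=(s>lo)&(s<hi)&(abs(Q[:,0]-.5)<.1); c=np.polyfit(s[k],Q[k,2],1); print(cam,lo,k.sum(),"slope",c.round(4),"z med",np.median(Q[k,2]).round(4))
    if cam=="scene":
        C=handle(P,(.5276,.2205)); print(line(C))
st()
```

```text
stop 26.99 [0.4952 0.0384 0.0197] F [-6.1  0.3 24.7] w 0.0001 gf 12.2
0.01799999999999998
 27.19 [0.4952 0.0384 0.0197] F [-6.1  0.3 24.8] w -0.0 gf 12.2
scene 0.02 3267 slope [0.0072 0.0509] z med 0.0515
scene 0.188 210 slope [-0.0151  0.0569] z med 0.0541
(array([0.494972  , 0.33662262, 0.16795672]), array([ 0.30309179, -0.95287559,  0.01278571]))
top 0.02 1157 slope [0.0149 0.0516] z med 0.0524Traceback (most recent call last):
  File "<stdin>", line 13, in <module>
    raise TypeError("expected non-empty vector for x")
TypeError: expected non-empty vector for x
```

```bash
cat > cam.py <<'E'
from h import *
AX=np.array([.5276,.2205,.165]); L=.115; TO=.0187+.035
def pose(yaw,tilt,lift=0.):
    # yaw: heading of camera in world, tilt positive lifts lens
    M=(Rn.from_euler("z",yaw)*Rn.from_euler("y",-tilt)).as_matrix()
    g=AX-L*M[:,0]; T=np.stack([-M[:,0],M[:,1],-M[:,2]],1)
    return list(g+T[:,2]*(TO-lift)), quat(T)
def measure(tag):
    for cam in("scene","top"):
        im,d=vision.grab_frame(cam); np.save(f"{cam}{tag}.npy",d); cv2.imwrite(f"pics/{cam}{tag}.png",im); P=pts(cam,d,d>0)
        off=np.array([.0025,-.001,0]) if cam=="scene" else np.array([-.0025,.0007,0])
        a=AX+off
        Q=box(P,a-[.15,0,.05],a+[.15,.2,.12]); Q=Q[np.hypot(*(Q-a)[:,:2].T)>.079]
        m,v=line(Q); v=-v*np.sign(v[1]); print(cam,"handle",len(Q),"yaw",np.arctan2(v[1],v[0]).round(4),"yawpos",np.arctan2(*(a-m)[[1,0]]).round(4),"tilt",np.arcsin(v[2]).round(4),"zmean",m[2].round(4),"r",np.hypot(*(m-a)[:2]).round(4))
        Q=box(P,a+[-.07,-.08,.04],a+[.07,.06,.09]); m=np.median(Q,0); k=abs(Q[:,2]-m[2])<.03; Q=Q[k]
        c=np.linalg.lstsq(np.c_[Q[:,:2]-a[:2],np.ones(len(Q))],Q[:,2],rcond=None)[0]; r=cv2.minAreaRect((Q[:,:2]*1000).astype(np.float32)); print("  body",len(Q),"grad",c.round(3),r)
    st("t")
E
python3 - <<'E'
from cam import *
ctrl.ungrasp()
y0=np.arctan2(-.9527,.3033); y1=np.arctan2(-.2537-.2212,.5254-.5251)
D=np.hypot(.4749,.0003); phi=np.arctan2(.1005-.165,D); t1=phi-np.arcsin(.045/np.hypot(D,.0645)); print(y0,y1,t1)
p,q=pose(y0,0,.13); ctrl.movep(p,q); st("above"); 
p,q=pose(y0,0); ctrl.movel(p,max_speed=.15); st("at")
ctrl.close_gripper(force=40); st("closed")
E
```

```text
-1.2625832511770203 -1.5701646149395714 -0.22902526790330097
above 30.4 [0.4941 0.328  0.2423] F [ 1.1  0.3 -0.3] w 0.0852 gf 0.0
at 31.42 [0.4935 0.3301 0.1123] F [-0.4  0.2  1.1] w 0.0853 gf 0.0
closed 32.04 [0.4926 0.3302 0.1114] F [-0.5 -0.3  2. ] w 0.0168 gf 38.9
```

Run:
```python
from cam import *
y0,y1,t1=-1.2626,-1.5702,-.229
N=6
for k in range(1,N+1):
    p,q=pose(y0+(y1-y0)*k/N,t1*k/N); ctrl.movel(p,frame=q,max_speed=.06); st(k)
    if np.linalg.norm(get_state()["contact_force"])>35: print("STOP");break
measure(5)
```

```text
1 32.32 [0.498  0.3337 0.1158] F [-1.4  0.7  1. ] w 0.0165 gf 39.6
2 32.59 [0.5034 0.3367 0.1203] F [-0.2  0.2  0.7] w 0.0167 gf 39.5
3 32.88 [0.5091 0.3393 0.1248] F [-1.  -1.   0.9] w 0.0167 gf 39.5
4 33.16 [0.5151 0.3415 0.1295] F [-0.3 -0.3  1.4] w 0.0165 gf 39.5
5 33.44 [0.5213 0.3432 0.1341] F [ 0.1 -0.8  0.9] w 0.0163 gf 39.5
6 33.73 [0.5276 0.3444 0.1389] F [-0.3 -2.5  0.6] w 0.0164 gf 39.5
scene handle 584 yaw -0.5409 yawpos -1.8099 tilt 1.0451 zmean 0.234 r 0.1033
  body 564 grad [-0.144  0.296  0.229] ((529.1307983398438, 194.24720764160156), (73.8775405883789, 68.85746002197266), 4.291787147521973)h.py:20: RuntimeWarning: Mean of empty slice.
  m=P.mean(0); v=np.linalg.svd(P-m,full_matrices=False)[2][0]; return m,v
  ret = um.true_divide(
Traceback (most recent call last):
  File "cam.py", line 14, in measure
    m,v=line(Q); v=-v*np.sign(v[1]); print(cam,"handle",len(Q),"yaw",np.arctan2(v[1],v[0]).round(4),"yawpos",np.arctan2(*(a-m)[[1,0]]).round(4),"tilt",np.arcsin(v[2]).round(4),"zmean",m[2].round(4),"r",np.hypot(*(m-a)[:2]).round(4))
        ~~~~^^^
  File "h.py", line 20, in line
    m=P.mean(0); v=np.linalg.svd(P-m,full_matrices=False)[2][0]; return m,v
                   ~~~~~~~~~~~~~~~~~~~~~~~~~~~~~~~~~~~~~~~~~^^^
IndexError: index 0 is out of bounds for axis 0 with size 0
```

Run:
```python
from cam import *
ctrl.ungrasp(); st("open")
p,q=pose(-1.5702,-.229,.13); ctrl.movel(p,max_speed=.2)
ctrl.movel([.50,.46,.36],frame=down(1,0),max_speed=.3)
ctrl.movel([.30,.58,.36],max_speed=.35)
measure(6)
```

```text
open 34.5 [0.5275 0.3447 0.1388] F [-0.4  0.1  0. ] w 0.0855 gf 0.0
scene handle 248 yaw -1.5813 yawpos -1.5954 tilt -0.2186 zmean 0.195 r 0.1188
  body 556 grad [-0.148  0.275  0.229] ((528.6700439453125, 195.0296630859375), (69.64572143554688, 69.58351135253906), 89.91905212402344)
top handle 239 yaw -1.5716 yawpos -1.5778 tilt -0.2002 zmean 0.1975 r 0.1195
  body 594 grad [0.018 0.358 0.233] ((524.9100952148438, 197.1679229736328), (66.23009490966797, 70.97319793701172), 0.07298111170530319)
t 36.96 [0.3023 0.5782 0.3603] F [-0.3 -0.8  0.2] w 0.0855 gf 0.0
```

```bash
cat > fit.py <<'E'
from cam import *
from scipy.optimize import least_squares
import sys
def fit(tag):
  for cam in("scene","top"):
    P=cloud(tag)[cam]
    a=AX+(np.array([.0025,-.001,0]) if cam=="scene" else np.array([-.0025,.0007,0]))
    Q=box(P,a-[.15,0,.05],a+[.15,.2,.12]); r=np.hypot(*(Q-a)[:,:2].T); Q=Q[(r>.082)&(r<.155)]
    def res(p,free):
        o=a+np.array([0,0,p[2]]) if free else a
        M=(Rn.from_euler("z",p[0])*Rn.from_euler("y",-p[1])).as_matrix(); l=(Q-o)@M
        return (np.hypot(l[:,1],l[:,2])-.009)*1000
    out=[]
    for free in(0,1):
        s=least_squares(res,[-1.5,-.1,0],args=(free,),loss="soft_l1"); out.append(s.x.round(4).tolist())
    y,t=s.x[:2]
    M=(Rn.from_euler("z",y)*Rn.from_euler("y",-t)).as_matrix(); l=(P-a)@M
    k=(l[:,0]>.008)&(l[:,0]<.05)&(abs(l[:,1])<.036)&(l[:,2]>.055)&(l[:,2]<.075); q=l[k]
    c=np.linalg.lstsq(np.c_[q[:,:2],np.ones(k.sum())],q[:,2],rcond=None)[0]
    print(tag,cam,len(Q),out,"top plane",k.sum(),c.round(3),"tilt by plane",(t+np.arctan(c[0])).round(4))
    Z=box(P,(.46,-.32,.116),(.60,-.18,.13)); cc=cv2.minEnclosingCircle((Z[:,:2]*1000).astype(np.float32)); print("   print",len(Z),cc,np.median(Z[:,2]).round(4))
E
python3 -c "
from fit import *
fit(0); fit(6)"
```

```text
0 scene 179 [[-1.244, 0.0189, 0.0], [-1.3207, 0.0356, 0.0141]] top plane 228 [-0.179 -0.025  0.065] tilt by plane -0.142
   print 79 ((518.9125366210938, -256.8437805175781), 23.105472564697266) 0.1221
0 top 193 [[-1.267, 0.0113, 0.0], [-1.267, 0.011, -0.0]] top plane 264 [-0.184 -0.016  0.067] tilt by plane -0.1709
   print 280 ((525.4340209960938, -253.72862243652344), 26.070167541503906) 0.1227
6 scene 223 [[-1.5579, -0.207, 0.0], [-1.5577, -0.2152, -0.001]] top plane 203 [-0.167 -0.027  0.065] tilt by plane -0.3809
   print 79 ((518.09423828125, -257.0770568847656), 22.772859573364258) 0.122
6 top 214 [[-1.5811, -0.2104, 0.0], [-1.5724, -0.2099, 0.0155]] top plane 251 [-0.203  0.013  0.067] tilt by plane -0.4105
   print 280 ((526.3045654296875, -253.8726806640625), 26.12754249572754) 0.1225
```

```bash
python3 -c "
import cv2;im=cv2.imread('pics/scene6.png');cv2.imwrite('pics/s7.png',cv2.resize(im[100:320,160:460],None,fx=2.6,fy=2.6))"
```

```text
(no output)
```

View pics/s7.png

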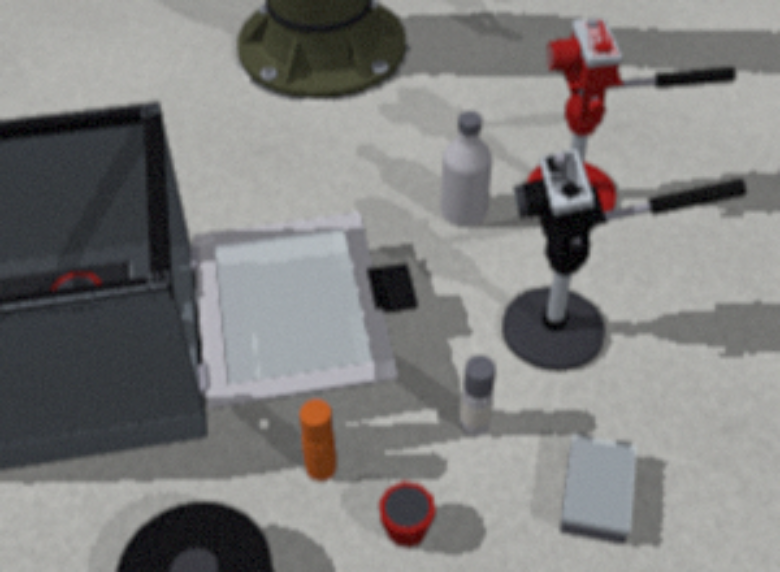

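The scene picture shows the door level (pull at crop (392,288)), the glue stick standing at (478,395), and the camera facing the printer. The fits put swivel on target but tilt at about −0.209, against −0.229 wanted, so I'll regrip and correct it.

Run:
```python
from cam import *
import fit
y=-1.5702
p,q=pose(y,-.210,.13)
ctrl.movel([.50,.46,.36],max_speed=.35)
ctrl.movel([p[0],p[1],.36],frame=q,max_speed=.3)
ctrl.movel(p,max_speed=.25); p,q=pose(y,-.210); ctrl.movel(p,max_speed=.15)
ctrl.close_gripper(force=40); st("closed")
for t in(-.22,-.230):
    p,q=pose(y,t); ctrl.movel(p,frame=q,max_speed=.03)
st("moved"); ctrl.pause(.2); ctrl.ungrasp()
p,q=pose(y,-.230,.13); ctrl.movel(p,max_speed=.2)
ctrl.movel([.50,.46,.36],frame=down(1,0),max_speed=.3)
ctrl.movel([.30,.58,.36],max_speed=.35)
measure(8); fit.fit(8)
C=cloud(8); 
Q=box(C["scene"],(.60,.08,.05),(.68,.16,.115)); print("glue",len(Q),np.percentile(Q,[2,50,98],axis=0).round(3).tolist())
```

```text
closed 40.58 [0.5276 0.3442 0.1366] F [ 0.2 -0.8  1.6] w 0.0169 gf 38.9
moved 41.08 [0.5273 0.3447 0.1389] F [-0.8  1.  -1.2] w 0.0163 gf 39.0
scene handle 246 yaw -1.5749 yawpos -1.5932 tilt -0.2313 zmean 0.1973 r 0.1191
  body 558 grad [-0.153  0.313  0.23 ] ((530.2626342773438, 192.1741943359375), (71.69955444335938, 65.3321304321289), 6.615198612213135)
top handle 237 yaw -1.5607 yawpos -1.5767 tilt -0.2338 zmean 0.1998 r 0.1189
  body 593 grad [0.004 0.365 0.233] ((524.9755249023438, 194.1244659423828), (66.26671600341797, 65.79440307617188), 0.8367858529090881)
t 44.42 [0.3024 0.5782 0.3603] F [ 0.7 -0.3 -0.4] w 0.0854 gf 0.0
8 scene 225 [[-1.5537, -0.2227, 0.0], [-1.5537, -0.2296, -0.0009]] top plane 205 [-0.174 -0.036  0.065] tilt by plane -0.402
   print 79 ((516.67919921875, -257.57110595703125), 22.765161514282227) 0.1219
8 top 214 [[-1.5703, -0.3447, 0.0], [-1.5678, -0.2456, 0.0136]] top plane 242 [-0.179 -0.     0.066] tilt by plane -0.4228
   print 277 ((526.4920043945312, -253.7939910888672), 25.936798095703125) 0.1223
glue 217 [[0.626, 0.104, 0.052], [0.645, 0.116, 0.089], [0.652, 0.131, 0.099]]
```

```bash
python3 -c "
from station import ticket; print(ticket.close_job())"
```

```text
the job is handed in; nothing more can be done
None
```

I've handed the job in at about 44 s: the glue stick is upright and clear of the door, the door is down at its stop, and by my measurements the camera points at the planter to within about 0.01 rad; I didn't touch the other items.

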